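# Nip a brake pedal pad in a quick-slide vise

## Robot

A 7-joint arm with a two-finger parallel gripper is mounted at the origin on the work surface. World frame = base frame: x ahead of the robot, y to its left, z up, the work surface at z = 0. Lengths are in m, angles in rad, forces in N, time in s.
With the tool pointing down it reaches from about 0.4 to 0.875 m from the base axis. Payload 19.3 kg.
Tool frame: the origin (TCP) lies at the very end of the fingers, on their centre line; the grasp point (between the pads) lies 19 mm behind it; z points along the fingers, y is the line along which they close (so a half turn about z gives the same grasp; the last joint's range is limited). The gripper opens to 85 mm and grips with 20 to 120 N. Pads are 22 mm wide; open, the fingers measure 114 mm over their backs; the gripper's body (76 mm by 85 mm) begins 54 mm behind the grasp point. The pads swing forward as they close: fully open they stand 13 mm farther back than shut.
Start: joints at [1.185, 0.521, -0.036, 1.599, 0.021, 1.021, -0.113], TCP at [0.194, -0.594, 0.231] pointing down, gripper open.
Joint ranges: [-2.91, 2.91], [-0.3, 2.13], [-1.5, 1.42], [0.17, 2.43], [-1.26, 4.41], [0.16, 1.93], [-2.52, 2.52]. Speed limits (rad/s): [1.89, 1.89, 2.39, 2.39, 3.01, 3.01, 3.01].

## Interface

Orientations are given as [roll, pitch, yaw] about the fixed x, y, z axes, in that order (R = Rz(yaw) Ry(pitch) Rx(roll)).
In Python, from workcell import monitor, optics, workorder gives the robot as it stands.
- The arm moves only by the tool apply_moves, never from a script. Its arguments are lists of equal length, an entry for each row: "linear": the shift along the tool's x, y, z each as a share of 0.1 m, from -1 to 1, a list of three; "delta_rot": the turn, a rotation vector about the tool's x, y, z each as a share of 120 degrees, from -1 to 1, a list of three. A call has exactly 5 rows; each row is the pose to reach, as a shift and turn from the pose commanded when the call began, along the tool's axes at that moment; what a row does not reach only later rows make up. A row lasts 1/12 s, in which the tool goes at most 41.7 mm and 7.16 degrees, less where a joint would pass 70% of its speed; a pose out of reach is approached as far as the arm can. A call with a number of a shift or a turn outside -1 to 1 is refused whole. A call with a gripper value outside its range is refused whole. "gripper" is the opening, from -1 (shut) to 1 (fully open), set as the call begins (left out, the last holds). The fingers move at their own pace and stop on an object; "force" is the grip in N (left out, the last holds). Time passes only in rows, so rows that repeat a pose let the fingers close, or fill a call up. It gives the time, the measured TCP pose, the force, the opening and the grip force at its end, in the units of the state.
- monitor.observe(): the state, without advancing time (a new reading comes with each control period).
- optics.grab_frame(name): name is "side" or "top" or "wrist"; returns (picture, depth): 420x560x3 uint8, red, green, blue; 420x560 float32, m along the optical axis (not along the pixel's ray), 0 where there is no reading.
- optics.camera_info(name): a dict with "fx", "fy", "cx", "cy" (pixels), "rvec" (rotation vector, rad) and "tvec" (3), from world to camera coordinates, as OpenCV has them; the wrist camera has in their place "T_tool_cam" (4x4, takes a point from camera to tool coordinates, whose origin is the TCP and whose axes are the flange's). Camera axes: x right, y down, z forward; pixel columns grow to the right and rows downward; lengths in m; the calibration is good to about 2 mm. A picture is of the moment at which its call begins: read the wrist's pose just before it. camera_info takes no time and is no camera call.
- workorder.job_done(): hands the job in; it is judged then, once.
The state is a dict: "clock": time; "qpos": joint angles; "qd": joint speeds; "joint_efforts": joint torques, N m; "position": TCP position; "tool_rot": TCP orientation; "force": force on the tool from outside, world axes, zero at the start; "moment": the same for the moment, N m; "grip_width": finger opening in m; "finger_force": force on a finger pad.
Only numpy, scipy, OpenCV 4.12 (cv2) and the standard library are available. Lean on these libraries where they do the work, as an engineer would, in place of code of your own. Each camera call takes 0.05 s, during which the arm holds its last target. There are 200 camera calls.

## Task

Shut the vise on the worn brake pedal pad that stands between its jaws: with the fingertips, push the sliding jaw in until the pad is nipped square between both jaw caps, and only then push the lever with the red ball round all the way to its stop to lock it. Push only: do not lift the pad or anything else, and leave the T-handle socket, the washer tin and the link plate gauge where they lie.

Things in the scene. Friction and masses are not known exactly. Their poses are not given: they have to be found in the camera images.
- vise: Small grey bench vise fixed to the bench. Origin: at bench height, below the middle of the fixed jaw cap's face; z up, x along the slide from sliding to fixed jaw, y along the jaws. Fixed jaw: cap face at x = 0, 78 mm wide, reaches back to x = 78 mm, top at 100 mm. Fixed slide bed: x = -100 to 75 mm, 56 mm wide, top at 50 mm. Base plate 150 x 100 mm
- jaw (a joint): Opening between the two aluminium jaw caps in m: 0 = caps would touch, 0.066 = fully open; it reads 0.016 when the pad is nipped. The grey sliding jaw with its cap is 28 mm thick along x, 78 mm wide and stands on the bed, top 100 mm above the bench. It slides freely by hand against about 3 N of friction and stays where it is left
- jaw_push (a point): Middle of the sliding jaw's flat outer face (the face turned away from the pad, on the vise's -x side), 75 mm above the bench; pushing here along the vise's +x shuts the jaw
- lever (a joint): Angle of the cam lever in rad about the vertical pivot: 0 = bar points along the vise's -y, grows counter-clockwise seen from above, 1.57 = bar points along the vise's +x, against its stop (locked). Friction about 0.12 N m, stays where it is left
- lever_pivot (a point): Pivot of the cam lever on top of the fixed jaw, at the middle height of the bar, at (45, 0, 113) mm in the vise's frame. The steel bar is 10 mm wide, 10 mm high (108 to 118 mm above the bench) and reaches 80 mm from the pivot
- lever_ball (a point): Centre of the red ball, 24 mm across, on a short post above the bar's end: 80 mm from the pivot along the bar, 130 mm above the bench
- pad: Worn black ribbed plastic brake pedal pad, 60 g, standing loose on edge on the slide bed between the jaw caps: 16 mm thick along its x, 64 mm wide along its y, 58 mm high. Origin: centre of its underside, 50 mm above the bench; it starts a little off-square and clear of both caps
- t_handle: Chrome T-handle socket lying on the bench to the vise's -y side, shaft 145 mm long along its x, crossbar 110 mm, 18 mm high. Origin: under the middle of the shaft. Leave it alone
- tin: Round copper-lidded tin of crush washers, 72 mm across, 33 mm high, on the bench to the vise's +y side. Origin: centre of its underside. Leave it alone
- gauge: Steel link plate gauge with two holes lying flat on the bench to the vise's +y side, 80 x 30 x 6 mm, long along its x. Origin: centre of its underside. Leave it alone
There are look-alikes about, which are no part of the job. Of the things like the vise, leave any that is purple; of the rest the smaller one is meant. There is more than one size of the pad; the job needs the smaller.

How it is judged:
By the outcome, as a careful person would: the job done as asked, in the order asked, and still so for the second after the job is handed in, with the robot touching nothing.
It also fails if it takes over 48 s, if anything falls off the work surface, if the arm or the gripper's body presses on something with over 40 N, if the wrist force passes 120 N, or if a joint passes its speed limit or range.

## Working session

There is one attempt and no reset: what is moved stays moved. The work goes in short steps, Python scripts to look and compute and a tool call to move; the robot and the scene stay as the last step left them, time stands still between calls to the robot, and variables do not carry over. Pictures are saved under pics/ and viewed, at most 10 in all, crops included, and the job is handed in when it is done.

Besides the shell and the picture viewer there is one more tool, called after "Emit:" by a JSON object that holds its "fn" and its "kwargs", one argument or row to a line. apply_moves: Moves the arm, as the interface text tells. Its arguments: {"type":"object","properties":{"linear":{"type":"array"},"delta_rot":{"type":"array"},"gripper":{"type":"number"},"force":{"type":"number"}},"required":["linear","delta_rot"]}

```bash
mkdir -p pics
cat > h.py <<'E'
import numpy as np,cv2
from workcell import monitor,optics,workorder
from scipy.spatial.transform import Rotation as R
def cam(n):
    c=optics.camera_info(n)
    K=np.array([[c['fx'],0,c['cx']],[0,c['fy'],c['cy']],[0,0,1]])
    if n=='wrist':
        s=monitor.observe();T=np.eye(4);T[:3,:3]=R.from_euler('xyz',s['tool_rot']).as_matrix();T[:3,3]=s['position'];T=T@np.array(c['T_tool_cam'])
    else:
        Rm=cv2.Rodrigues(np.array(c['rvec'],float))[0];T=np.eye(4);T[:3,:3]=Rm.T;T[:3,3]=-Rm.T@np.array(c['tvec']).ravel()
    return K,T
def grab(n,name):
    K,T=cam(n);p,d=optics.grab_frame(n);cv2.imwrite(f'pics/{name}.png',p[:,:,::-1]);np.savez(f'pics/{name}.npz',p=p,d=d,K=K,T=T)
def cloud(name):
    z=np.load(f'pics/{name}.npz');d=z['d'];v,u=np.indices(d.shape);K=z['K']
    P=np.stack([(u-K[0,2])/K[0,0]*d,(v-K[1,2])/K[1,1]*d,d],-1)
    W=P@z['T'][:3,:3].T+z['T'][:3,3];W[d==0]=np.nan
    return z['p'],W
E
python3 - <<'E'
from h import *
print(monitor.observe())
grab('top','top0');grab('side','side0')
a=cv2.imread('pics/top0.png');b=cv2.imread('pics/side0.png')
for n in('top0','side0'):print(np.load(f'pics/{n}.npz')['T'].round(3))
E
```

```text
{'clock': 0.0, 'qpos': array([ 1.18478726,  0.52209388, -0.03633349,  1.60000821,  0.02122641,
        1.02110389, -0.11280564]), 'qd': array([-0.00205395,  0.0013398 , -0.001211  ,  0.00265382,  0.0001604 ,
        0.00047748,  0.00047234]), 'joint_efforts': array([ 7.56446407e-04, -9.27119207e+01,  1.97998010e+00, -3.69934916e+01,
        1.77533407e-02,  8.28406890e-03,  2.35065249e-05]), 'position': array([ 0.19396802, -0.59377251,  0.23067583]), 'tool_rot': array([-3.14036981e+00,  1.07407256e-04,  3.15812620e-01]), 'force': array([-0.62405382, -0.05533132, -1.30315675]), 'moment': array([ 0.0331259 , -0.02231948, -0.00662524]), 'finger_force': 0.0, 'grip_width': 0.085415895830078}
[[ 0.017 -0.992  0.121  0.367]
 [-1.    -0.019 -0.017  0.016]
 [ 0.019 -0.121 -0.992  0.962]
 [ 0.     0.     0.     1.   ]]
[[-0.729 -0.418  0.542  0.015]
 [-0.684  0.42  -0.596  0.559]
 [ 0.022 -0.805 -0.592  0.639]
 [ 0.     0.     0.     1.   ]]
```

View pics/top0.png

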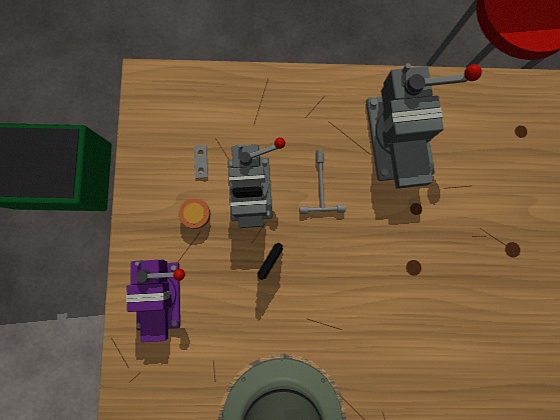

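View pics/side0.png

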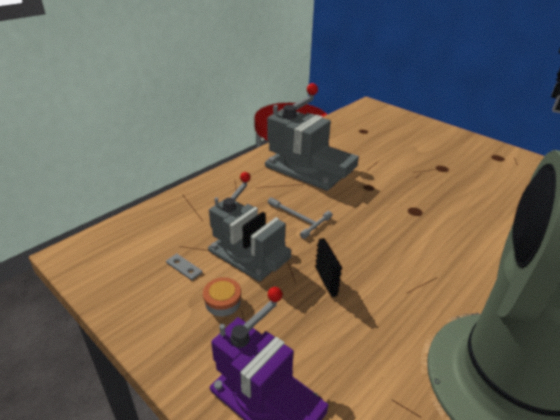

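Top view candidates: the small grey vise is at (250,185), the large grey one at (410,130) and the purple one at (153,300). One pad is in the small vise at (247,187) and a loose pad stands at (270,260). I choose the small grey vise and the pad in it. The lever ball is at (280,143), the sliding jaw's outer face at about (250,212), the T-handle at (322,185), the tin at (194,213) and the gauge at (201,162).

Run:
```python
from h import *
for n in('top0','side0'):
    p,W=cloud(n);p=p.astype(int)
    x,y,z=W[...,0],W[...,1],W[...,2]
    box=(x>.38)&(x<.68)&(y>-.03)&(y<.15)
    print(n,'table z',np.nanmedian(z[(z<.02)&box]))
    red=(p[...,0]>120)&(p[...,1]<60)&(p[...,2]<60)&box&(z>.08)
    print('ball',W[red].mean(0),red.sum(),W[red].min(0),W[red].max(0))
    jt=box&(z>.092)&(z<.106)
    bright=p.min(-1)>140
    for nm,m in(('jawtop',jt&~red),('caps',jt&bright)):
        q=W[m];print(nm,len(q));
        if len(q)>5:
            h,e=np.histogram(q[:,0],bins=np.arange(.38,.68,.01));print([(round(a,2),int(b)) for a,b in zip(e,h) if b])
    if n=='top0':
        # caps: separate clusters
        k,l,st,c=cv2.connectedComponentsWithStats((jt&bright).astype('uint8'))
        for i in range(1,k):
            if st[i,4]>15:
                q=W[l==i];r=cv2.minAreaRect(q[:,:2].astype('float32')*1000);print('cap',st[i],q.mean(0),r)
        lv=box&(z>.109)&~red;print('lever pts',lv.sum(),W[lv].mean(0))
        dark=(p.max(-1)<45)&box&(z>.06);q=W[dark];print('pad',len(q),np.median(q,0),cv2.minAreaRect(q[:,:2].astype('float32')*1000))
    for lo,hi in((.005,.03),(.04,.06),(.09,.106)):
        m=box&(z>lo)&(z<hi)&(p.max(-1)-p.min(-1)<25);q=W[m]
        print(lo,len(q),cv2.minAreaRect(q[:,:2].astype('float32')*1000))
c=cv2.imread('pics/top0.png')[120:240,180:360];cv2.imwrite('pics/c0.png',cv2.resize(c,None,fx=4,fy=4,interpolation=2))
```

```text
top0 table z 7.196916028767708e-05
ball [0.6123238  0.01982333 0.13934365] 44 [0.60584526 0.01225419 0.13388268] [0.61940369 0.02932099 0.14338953]
jawtop 1426
[(np.float64(0.45), 19), (np.float64(0.46), 166), (np.float64(0.47), 152), (np.float64(0.48), 119), (np.float64(0.49), 2), (np.float64(0.5), 65), (np.float64(0.51), 36), (np.float64(0.52), 2), (np.float64(0.53), 98), (np.float64(0.54), 154), (np.float64(0.55), 151), (np.float64(0.56), 137), (np.float64(0.57), 75), (np.float64(0.58), 51), (np.float64(0.59), 61), (np.float64(0.6), 113), (np.float64(0.61), 25)]
caps 208
[(np.float64(0.47), 12), (np.float64(0.48), 95), (np.float64(0.49), 1), (np.float64(0.53), 61), (np.float64(0.54), 39)]
cap [229 175  35   5 100] [0.53937152 0.09221292 0.10047034] ((539.3397827148438, 91.52241516113281), (6.744647979736328, 74.65308380126953), 4.8766865730285645)
cap [231 200  35   6 108] [0.48349508 0.08530927 0.09990988] ((483.7156677246094, 85.53326416015625), (7.246459484100342, 74.20834350585938), 4.981765270233154)
lever pts 341 [0.58730235 0.06708503 0.11990734]
pad 568 [0.50561315 0.08357
[... 727 characters left out ...]
.float64(0.5), 141), (np.float64(0.51), 4), (np.float64(0.53), 132), (np.float64(0.54), 120), (np.float64(0.55), 117), (np.float64(0.56), 106), (np.float64(0.57), 66), (np.float64(0.58), 48), (np.float64(0.59), 45), (np.float64(0.6), 54), (np.float64(0.61), 10)]
caps 150
[(np.float64(0.47), 24), (np.float64(0.48), 52), (np.float64(0.53), 58), (np.float64(0.54), 16)]
0.005 971 ((480.9736328125, 102.24707794189453), (241.75869750976562, 74.88983154296875), 22.750463485717773)
0.04 750 ((483.4508972167969, 95.01319885253906), (241.25921630859375, 68.17536926269531), 28.149335861206055)
0.09 1310 ((535.3655395507812, 90.22198486328125), (155.13998413085938, 77.74199676513672), 5.799917221069336)
```

View pics/c0.png

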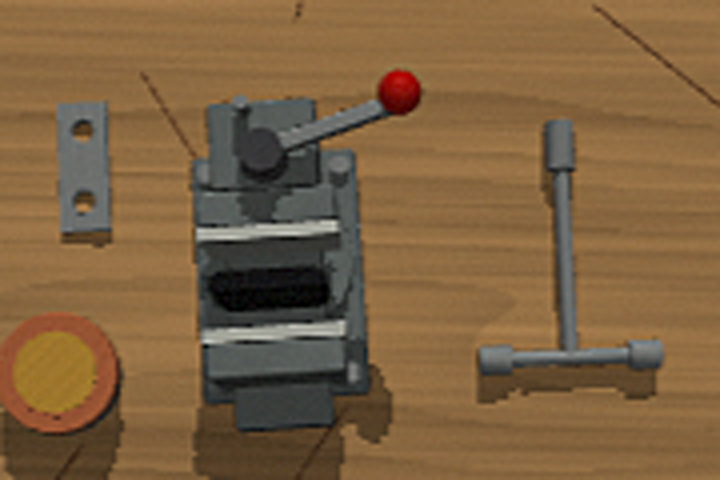

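The crop confirms the small vise: cap edges lie at crop (268,232) and (275,332), the pad at (268,288) in the gap, the pivot at (264,152), the ball at (400,92) and the stop post at (240,103). Next I shut the fingers and set off.

Emit:
{"fn": "apply_moves", "kwargs": {
  "linear": [
    [0.15, -0.08, 0],
    [0.36, -0.18, 0],
    [0.57, -0.28, 0],
    [0.79, -0.39, 0],
    [1, -0.5, 0]
  ],
  "delta_rot": [
    [0, 0, 0.02],
    [0, 0, 0.04],
    [0, 0, 0.06],
    [0, 0, 0.09],
    [0, 0, 0.11]
  ],
  "gripper": -1
}}

```text
clock: 0.52
position: [0.2743, -0.5145, 0.231]
tool_rot: [-3.141, 0.0, 0.082]
force: [0.2, 0.0, 0.2]
grip_width: 0.0256
finger_force: 0.0
```

Run:
```python
from h import *
for n in('top0','side0'):
    p,W=cloud(n);x,y,z=W[...,0],W[...,1],W[...,2]
    m=(x>.25)&(x<.43)&(y>-.08)&(y<.14)&(z>.02);q=W[m];print(n,len(q),q.min(0),q.max(0))
    # vise frame sections
    c,s=np.cos(.086),np.sin(.086);X=(x-.5355)*c+(y-.092)*s;Y=-(x-.5355)*s+(y-.092)*c
    m=(abs(Y)<.03)&(z>.094)&(z<.104)&(X>-.12)&(X<-.04)
    print('slide jaw X pct',np.percentile(X[m],[1,5,50,95,99]),m.sum())
    m=(abs(Y)<.03)&(z>.104)&(X>-.07)&(X<-.005);print('pad',m.sum(),np.percentile(X[m],[2,98]) if m.sum() else '',z[m].max() if m.sum() else '')
    m=(abs(Y)<.045)&(z>.094)&(z<.104)&(X>-.12)&(X<-.06);print('Y',np.percentile(Y[m],[1,99]))
    m=(abs(Y)<.045)&(z>.094)&(z<.104)&(X>-.01)&(X<.02);print('fix X,Y',np.percentile(X[m],[1,99]),np.percentile(Y[m],[1,99]))
```

```text
top0 402 [0.31927925 0.00979629 0.04510258] [0.398051   0.06379588 0.08559912]
slide jaw X pct [-0.07632032 -0.07549059 -0.06286964 -0.04983274 -0.0489175 ] 361
pad 143 [-0.03112095 -0.01999447] 0.11178124722156668
Y [-0.03781077  0.03592071]
fix X,Y [-4.90815874e-05  1.98006776e-02] [-0.0385318   0.03628679]
side0 865 [0.31724564 0.00861014 0.02076039] [0.39842851 0.06377108 0.08319079]
slide jaw X pct [-0.07763265 -0.07650617 -0.06513235 -0.05075021 -0.04916182] 317
pad 123 [-0.03178621 -0.0210337 ] 0.10950150319173846
Y [-0.03962894  0.03458131]
fix X,Y [-0.00129907  0.01967939] [-0.03980598  0.0349054 ]
```

Emit:
{"fn": "apply_moves", "kwargs": {
  "linear": [
    [0.15, -0.2, 0],
    [0.3, -0.4, 0],
    [0.45, -0.6, 0],
    [0.6, -0.8, 0],
    [0.75, -1, 0]
  ],
  "delta_rot": [
    [0, 0, 0],
    [0, 0, 0],
    [0, 0, 0],
    [0, 0, 0],
    [0, 0, 0]
  ]
}}

```text
clock: 0.93
position: [0.3402, -0.4083, 0.2311]
tool_rot: [-3.141, 0.0, 0.085]
force: [1.4, 0.3, 0.9]
grip_width: 0.0001
finger_force: 0.0
```

Emit:
{"fn": "apply_moves", "kwargs": {
  "linear": [
    [0.15, -0.2, 0],
    [0.3, -0.4, 0],
    [0.45, -0.6, 0],
    [0.6, -0.8, 0],
    [0.75, -1, 0]
  ],
  "delta_rot": [
    [0, 0, 0],
    [0, 0, 0],
    [0, 0, 0],
    [0, 0, 0],
    [0, 0, 0]
  ]
}}

```text
clock: 1.35
position: [0.4064, -0.3023, 0.2312]
tool_rot: [-3.141, 0.0, 0.085]
force: [0.5, -0.5, 0.1]
grip_width: 0.0
finger_force: 0.0
```

Emit:
{"fn": "apply_moves", "kwargs": {
  "linear": [
    [0.1, -0.2, 0],
    [0.2, -0.4, 0],
    [0.3, -0.6, 0],
    [0.4, -0.8, 0],
    [0.45, -1, 0]
  ],
  "delta_rot": [
    [0, 0, 0],
    [0, 0, 0],
    [0, 0, 0],
    [0, 0, 0],
    [0, 0, 0]
  ]
}}

```text
clock: 1.77
position: [0.443, -0.1987, 0.2311]
tool_rot: [-3.141, -0.0, 0.086]
force: [0.3, -0.4, -0.0]
grip_width: 0.0002
finger_force: 0.0
```

Emit:
{"fn": "apply_moves", "kwargs": {
  "linear": [
    [0.04, -0.2, 0],
    [0.08, -0.4, 0],
    [0.12, -0.6, 0],
    [0.16, -0.8, 0],
    [0.16, -1, 0]
  ],
  "delta_rot": [
    [0, 0, 0],
    [0, 0, 0],
    [0, 0, 0],
    [0, 0, 0],
    [0, 0, 0]
  ]
}}

```text
clock: 2.18
position: [0.45, -0.0979, 0.2312]
tool_rot: [-3.141, 0.0, 0.086]
force: [1.1, 0.9, -0.0]
grip_width: -0.0
finger_force: 0.0
```

Emit:
{"fn": "apply_moves", "kwargs": {
  "linear": [
    [0, -0.2, 0],
    [0, -0.4, 0],
    [0, -0.6, 0],
    [0, -0.8, 0],
    [0, -1, 0]
  ],
  "delta_rot": [
    [0, 0, 0],
    [0, 0, 0],
    [0, 0, 0],
    [0, 0, 0],
    [0, 0, 0]
  ]
}}

```text
clock: 2.6
position: [0.4409, 0.0016, 0.2312]
tool_rot: [3.142, 0.0, 0.085]
force: [-0.2, -0.3, -0.2]
grip_width: -0.0
finger_force: 0.0
```

Emit:
{"fn": "apply_moves", "kwargs": {
  "linear": [
    [0.01, -0.2, 0.1],
    [0.02, -0.4, 0.25],
    [0.03, -0.6, 0.4],
    [0.04, -0.81, 0.55],
    [0.04, -0.81, 0.65]
  ],
  "delta_rot": [
    [0, 0, 0],
    [0, 0, 0],
    [0, 0, 0],
    [0, 0, 0],
    [0, 0, 0]
  ]
}}

```text
clock: 3.02
position: [0.4377, 0.0852, 0.1651]
tool_rot: [-3.14, 0.001, 0.089]
force: [0.3, 0.7, -0.2]
grip_width: 0.0002
finger_force: 0.0
```

Emit:
{"fn": "apply_moves", "kwargs": {
  "linear": [
    [0, 0, 0.22],
    [0, 0, 0.44],
    [0, 0, 0.66],
    [0, 0, 0.86],
    [0, 0, 1]
  ],
  "delta_rot": [
    [0, 0, 0],
    [0, 0, 0],
    [0, 0, 0],
    [0, 0, 0],
    [0, 0, 0]
  ]
}}

```text
clock: 3.43
position: [0.4376, 0.0816, 0.0646]
tool_rot: [3.141, 0.002, 0.086]
force: [0.3, 0.2, -0.4]
grip_width: 0.0001
finger_force: 0.0
```

Emit:
{"fn": "apply_moves", "kwargs": {
  "linear": [
    [0.03, 0, 0],
    [0.06, 0, 0],
    [0.09, 0, 0],
    [0.12, 0, 0],
    [0.14, 0, 0]
  ],
  "delta_rot": [
    [0, 0, 0],
    [0, 0, 0],
    [0, 0, 0],
    [0, 0, 0],
    [0, 0, 0]
  ]
}}

```text
clock: 3.85
position: [0.4528, 0.083, 0.0671]
tool_rot: [-3.141, -0.001, 0.085]
force: [-4.2, 0.3, 3.1]
grip_width: -0.0001
finger_force: 1.7
```

Run:
```python
from h import *
grab('side','side1');c=cv2.imread('pics/side1.png')[150:330,150:390];cv2.imwrite('pics/c1.png',cv2.resize(c,None,fx=3,fy=3,interpolation=2))
print(monitor.observe()['position'],monitor.observe()['force'])
```

```text
[0.45305542 0.08302626 0.06700456] [-0.19943054 -0.48216542  0.04509746]
```

View pics/c1.png

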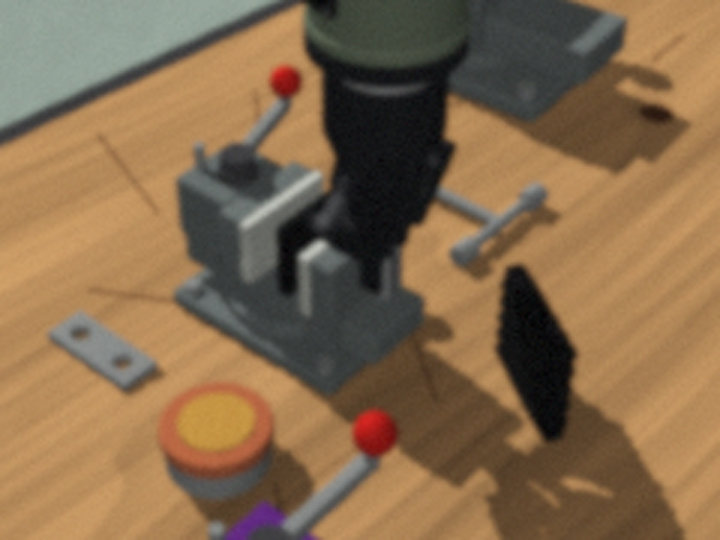

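The crop shows the fingertips behind the sliding jaw at (370,265). The pad at (290,245) still stands upright in the gap and nothing else is touched. I'll push slowly.

Emit:
{"fn": "apply_moves", "kwargs": {
  "linear": [
    [0.02, 0, 0],
    [0.04, 0, 0],
    [0.06, 0, 0],
    [0.08, 0, 0],
    [0.1, 0, 0]
  ],
  "delta_rot": [
    [0, 0, 0],
    [0, 0, 0],
    [0, 0, 0],
    [0, 0, 0],
    [0, 0, 0]
  ]
}}

```text
clock: 4.32
position: [0.4624, 0.0837, 0.0663]
tool_rot: [3.142, 0.0, 0.085]
force: [-3.4, -0.6, 2.1]
grip_width: -0.0
finger_force: 1.7
```

Emit:
{"fn": "apply_moves", "kwargs": {
  "linear": [
    [0.02, 0, 0],
    [0.04, 0, 0],
    [0.06, 0, 0],
    [0.08, 0, 0],
    [0.1, 0, 0]
  ],
  "delta_rot": [
    [0, 0, 0],
    [0, 0, 0],
    [0, 0, 0],
    [0, 0, 0],
    [0, 0, 0]
  ]
}}

```text
clock: 4.73
position: [0.4723, 0.0846, 0.0663]
tool_rot: [3.142, 0.0, 0.085]
force: [-3.0, -0.6, 3.5]
grip_width: 0.0
finger_force: 1.9
```

Emit:
{"fn": "apply_moves", "kwargs": {
  "linear": [
    [0.01, 0, 0],
    [0.02, 0, 0],
    [0.03, 0, 0],
    [0.04, 0, 0],
    [0.05, 0, 0]
  ],
  "delta_rot": [
    [0, 0, 0],
    [0, 0, 0],
    [0, 0, 0],
    [0, 0, 0],
    [0, 0, 0]
  ]
}}

```text
clock: 5.15
position: [0.4772, 0.085, 0.0663]
tool_rot: [3.142, 0.0, 0.085]
force: [-3.5, -1.5, 1.4]
grip_width: -0.0
finger_force: 1.8
```

Emit:
{"fn": "apply_moves", "kwargs": {
  "linear": [
    [0.01, 0, 0],
    [0.02, 0, 0],
    [0.03, 0, 0],
    [0.03, 0, 0],
    [0.03, 0, 0]
  ],
  "delta_rot": [
    [0, 0, 0],
    [0, 0, 0],
    [0, 0, 0],
    [0, 0, 0],
    [0, 0, 0]
  ]
}}

```text
clock: 5.57
position: [0.4804, 0.0853, 0.0663]
tool_rot: [-3.141, -0.0, 0.085]
force: [-1.1, -0.2, -0.7]
grip_width: 0.0002
finger_force: 0.5
```

Run:
```python
from h import *
print(monitor.observe()['position'],monitor.observe()['force'])
grab('side','side2');grab('top','top2')
a=cv2.imread('pics/side2.png')[180:270,190:310];b=cv2.imread('pics/top2.png')[130:220,200:320]
cv2.imwrite('pics/c2.png',np.vstack([cv2.resize(i,None,fx=3.3,fy=3.3,interpolation=2) for i in(a,b)]))
for n in('top2','side2'):
    p,W=cloud(n);x,y,z=W[...,0],W[...,1],W[...,2]
    c,s=np.cos(.086),np.sin(.086);X=(x-.5353)*c+(y-.0908)*s;Y=-(x-.5353)*s+(y-.0908)*c
    m=(p.min(-1)>140)&(z>.09)&(z<.106)&(X>-.08)&(X<-.008)&(abs(Y)<.045)
    if m.sum()>5: print(n,m.sum(),np.percentile(X[m],[5,50,95]))
```

```text
[0.48040682 0.08533755 0.06629617] [-1.09649831 -0.24253196 -0.66364549]
side2 13 [-0.02491193 -0.02398416 -0.02105814]
```

View pics/c2.png

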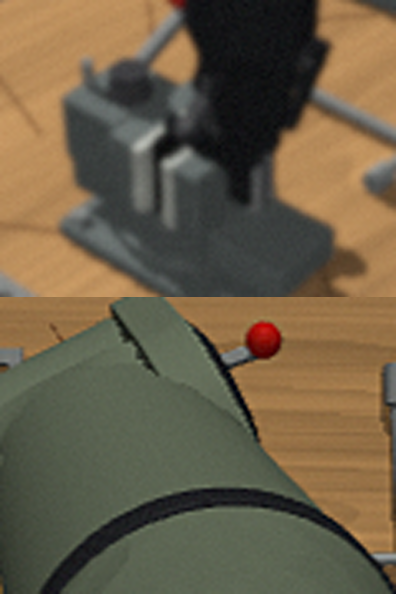

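The side crop shows the gap nearly closed, with the pad a thin dark strip between the caps at (160,165). In the top view the arm hides the vise. I'll go on in fine steps.

Emit:
{"fn": "apply_moves", "kwargs": {
  "linear": [
    [0.01, 0, 0],
    [0.015, 0, 0],
    [0.02, 0, 0],
    [0.025, 0, 0],
    [0.03, 0, 0]
  ],
  "delta_rot": [
    [0, 0, 0],
    [0, 0, 0],
    [0, 0, 0],
    [0, 0, 0],
    [0, 0, 0]
  ]
}}

```text
clock: 6.08
position: [0.4809, 0.0854, 0.0661]
tool_rot: [3.141, 0.004, 0.086]
force: [-19.8, -0.1, 16.4]
grip_width: 0.0002
finger_force: 10.0
```

Emit:
{"fn": "apply_moves", "kwargs": {
  "linear": [
    [0.005, 0, 0],
    [0.01, 0, 0],
    [0.01, 0, 0],
    [0.015, 0, 0],
    [0.02, 0, 0]
  ],
  "delta_rot": [
    [0, 0, 0],
    [0, 0, 0],
    [0, 0, 0],
    [0, 0, 0],
    [0, 0, 0]
  ]
}}

```text
clock: 6.5
position: [0.4809, 0.0853, 0.0659]
tool_rot: [3.14, 0.008, 0.086]
force: [-32.6, -0.3, 22.6]
grip_width: 0.0002
finger_force: 15.8
```

The jaw is nipped: motion stopped at vise x −54.7 mm (expected −55) with 33 N. I'll back off, lift and check the pad.

Emit:
{"fn": "apply_moves", "kwargs": {
  "linear": [
    [-0.08, 0, 0],
    [-0.18, 0, 0],
    [-0.28, 0, 0],
    [-0.3, 0, -0.2],
    [-0.3, 0, -0.45]
  ],
  "delta_rot": [
    [0, 0, 0],
    [0, 0, 0],
    [0, 0, 0],
    [0, 0, 0],
    [0, 0, 0]
  ]
}}

```text
clock: 6.92
position: [0.4532, 0.083, 0.1107]
tool_rot: [3.141, 0.003, 0.086]
force: [0.4, -0.0, 0.9]
grip_width: -0.0003
finger_force: 0.0
```

Emit:
{"fn": "apply_moves", "kwargs": {
  "linear": [
    [0, 0.15, -0.2],
    [0, 0.35, -0.4],
    [0, 0.55, -0.6],
    [0, 0.75, -0.8],
    [0, 1, -1]
  ],
  "delta_rot": [
    [0, 0, 0],
    [0, 0, 0],
    [0, 0, 0],
    [0, 0, 0],
    [0, 0, 0]
  ]
}}

```text
clock: 7.33
position: [0.4633, -0.0168, 0.2124]
tool_rot: [-3.141, -0.001, 0.086]
force: [0.6, 0.6, -0.2]
grip_width: -0.0
finger_force: 0.0
```

Run:
```python
from h import *
s=monitor.observe();print(s['position'],s['force'],s['qpos'])
grab('side','side3');grab('top','top3')
a=cv2.imread('pics/side3.png')[180:270,190:310];b=cv2.imread('pics/top3.png')[130:220,200:320]
cv2.imwrite('pics/c3.png',np.vstack([cv2.resize(i,None,fx=3.3,fy=3.3,interpolation=2) for i in(a,b)]))
for n in('top3','side3'):
    p,W=cloud(n);x,y,z=W[...,0],W[...,1],W[...,2]
    c,s=np.cos(.086),np.sin(.086);X=(x-.5353)*c+(y-.0908)*s;Y=-(x-.5353)*s+(y-.0908)*c
    m=(p.min(-1)>140)&(z>.09)&(z<.106)&(X>-.08)&(X<-.008)&(abs(Y)<.045)
    if m.sum()>5: print(n,'slcap',m.sum(),np.percentile(X[m],[5,50,95]))
    m=(z>.104)&(z<.115)&(X>-.03)&(X<.01)&(abs(Y)<.045)
    if m.sum()>5: print('pad',m.sum(),np.percentile(X[m],[5,50,95]),np.percentile(Y[m],[2,98]),np.polyfit(Y[m],X[m],1))
    red=(p[...,0]>120)&(p[...,1]<60)&(p[...,2]<60)&(z>.1)&(z<.16)&(x>.5)&(x<.7)&(y>-.05)&(y<.15)
    print('ball',red.sum(),W[red].mean(0))
```

```text
[ 0.46332961 -0.016752    0.2124319 ] [ 0.55993435  0.63509513 -0.16686983] [ 0.12445919  0.30072754 -0.26331362  2.02058238  0.10427171  0.83189154
 -1.68221136]
top3 slcap 40 [-0.02312367 -0.02146745 -0.01892849]
pad 121 [-0.01285537 -0.00826098 -0.00272032] [-0.01671726  0.03199737] [-0.0107055  -0.00801925]
ball 0 [nan nan nan]
side3 slcap 30 [-0.02399451 -0.02250351 -0.02081118]
pad 125 [-0.01368008 -0.01014811 -0.00411358] [-0.0301116   0.03053177] [ 0.00609893 -0.00958658]
ball 40 [0.60497647 0.02333605 0.1366674 ]<stdin>:14: RuntimeWarning: Mean of empty slice.
  ret = um.true_divide(
```

View pics/c3.png

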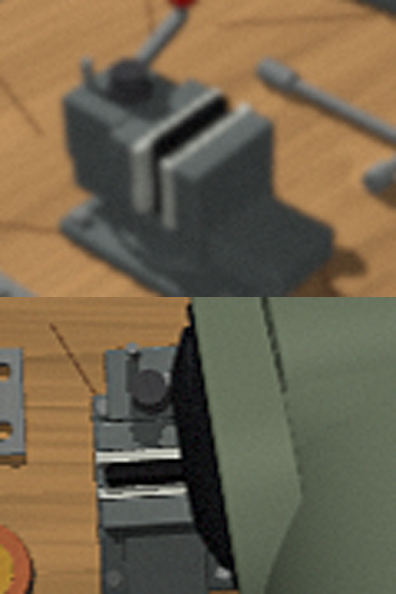

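The pad stands square and nipped between both caps: in the top crop the dark strip at (140,472) is parallel to the caps, and the side crop shows no gap. Next is the lever.

Emit:
{"fn": "apply_moves", "kwargs": {
  "linear": [
    [0.2, -0.03, 0],
    [0.4, -0.06, 0],
    [0.6, -0.1, 0],
    [0.8, -0.13, 0],
    [1, -0.16, 0]
  ],
  "delta_rot": [
    [0, 0, -0.03],
    [0, 0, -0.06],
    [0, 0, -0.09],
    [0, 0, -0.12],
    [0, 0, -0.136]
  ]
}}

```text
clock: 7.85
position: [0.5625, 0.0089, 0.2107]
tool_rot: [-3.141, 0.0, 0.374]
force: [-0.2, -0.1, 0.5]
grip_width: 0.0002
finger_force: 0.0
```

Emit:
{"fn": "apply_moves", "kwargs": {
  "linear": [
    [0.1, 0.04, 0.15],
    [0.14, 0.04, 0.35],
    [0.14, 0.04, 0.55],
    [0.14, 0.04, 0.75],
    [0.14, 0.04, 0.9]
  ],
  "delta_rot": [
    [0, 0, 0],
    [0, 0, 0],
    [0, 0, 0],
    [0, 0, 0],
    [0, 0, 0]
  ]
}}

```text
clock: 8.27
position: [0.5756, 0.01, 0.1192]
tool_rot: [-3.141, 0.001, 0.371]
force: [-0.5, 0.2, 0.2]
grip_width: 0.0001
finger_force: 0.0
```

Run:
```python
from h import *
s=monitor.observe();print(s['position'],s['tool_rot'],s['force'],s['qpos'])
P=np.array([.5801,.0947])
def tcp(th,off=.023,r=.08):
    w=th-np.pi/2+.086
    return P+r*np.array([np.cos(w),np.sin(w)])-off*np.array([-np.sin(w),np.cos(w)]),th+.086
# calls: chunks of lever angle, expressed in tool frame of previous commanded pose
p0=s['position'][:2];y0=s['tool_rot'][2]
for a,b in((.29,.29),(.29,.65),(.65,1.0),(1.0,1.3),(1.3,1.5),(1.5,1.57)):
    rows=[]
    for th in np.linspace(a,b,6)[1:]:
        q,yw=tcp(th);d=q-p0
        rows.append([round(10*(d@[np.cos(y0),np.sin(y0)]),2),round(10*(d@[np.sin(y0),-np.cos(y0)]),2),round(-(yw-y0)/2.0944,3)])
    print(a,b,rows);p0,y0=q,yw
```

```text
[0.57555212 0.01003169 0.11916999] [-3.14093860e+00  1.17000409e-03  3.70859574e-01] [-0.47881676  0.15844429  0.21865364] [ 0.07737285  0.59761041 -0.27839337  1.81653434  0.22587605  0.75971266
 -1.51988283]
0.29 0.29 [[np.float64(0.12), np.float64(0.03), np.float64(-0.002)], [np.float64(0.12), np.float64(0.03), np.float64(-0.002)], [np.float64(0.12), np.float64(0.03), np.float64(-0.002)], [np.float64(0.12), np.float64(0.03), np.float64(-0.002)], [np.float64(0.12), np.float64(0.03), np.float64(-0.002)]]
0.29 0.65 [[np.float64(0.06), np.float64(0.01), np.float64(-0.034)], [np.float64(0.12), np.float64(0.02), np.float64(-0.069)], [np.float64(0.18), np.float64(0.03), np.float64(-0.103)], [np.float64(0.24), np.float64(0.03), np.float64(-0.138)], [np.float64(0.3), np.float64(0.03), np.float64(-0.172)]]
0.65 1.0 [[np.float64(0.06), np.float64(0.01), np.float64(-0.033)], [np.float64(0.11), np.float64(0.02), np.float64(-0.067)], [np.float64(0.17), np.float64(0.03), np.float64(-0.1)], [np.float64(0.23), np.float64(0.03), np.float64(-0.134)], [np.float64(0.29), np.float64(0.03), np.float64(-
[... 201 characters left out ...]
4(0.2), np.float64(0.03), np.float64(-0.115)], [np.float64(0.25), np.float64(0.03), np.float64(-0.143)]]
1.3 1.5 [[np.float64(0.03), np.float64(0.01), np.float64(-0.019)], [np.float64(0.06), np.float64(0.02), np.float64(-0.038)], [np.float64(0.1), np.float64(0.02), np.float64(-0.057)], [np.float64(0.13), np.float64(0.03), np.float64(-0.076)], [np.float64(0.16), np.float64(0.03), np.float64(-0.095)]]
1.5 1.57 [[np.float64(0.01), np.float64(0.0), np.float64(-0.007)], [np.float64(0.02), np.float64(0.01), np.float64(-0.013)], [np.float64(0.03), np.float64(0.01), np.float64(-0.02)], [np.float64(0.05), np.float64(0.01), np.float64(-0.027)], [np.float64(0.06), np.float64(0.01), np.float64(-0.033)]]
```

Emit:
{"fn": "apply_moves", "kwargs": {
  "linear": [
    [0.03, 0.01, 0],
    [0.06, 0.02, 0],
    [0.09, 0.03, 0],
    [0.12, 0.03, 0],
    [0.12, 0.03, 0]
  ],
  "delta_rot": [
    [0, 0, 0],
    [0, 0, 0],
    [0, 0, 0],
    [0, 0, 0],
    [0, 0, 0]
  ]
}}

```text
clock: 8.68
position: [0.5898, 0.0111, 0.1222]
tool_rot: [3.141, -0.002, 0.37]
force: [0.9, -0.3, -0.2]
grip_width: 0.0001
finger_force: 0.0
```

Emit:
{"fn": "apply_moves", "kwargs": {
  "linear": [
    [0.06, 0.01, 0],
    [0.12, 0.02, 0],
    [0.18, 0.03, 0],
    [0.24, 0.03, 0],
    [0.3, 0.03, 0]
  ],
  "delta_rot": [
    [0, 0, -0.034],
    [0, 0, -0.069],
    [0, 0, -0.103],
    [0, 0, -0.138],
    [0, 0, -0.172]
  ]
}}

```text
clock: 9.1
position: [0.6181, 0.0189, 0.1219]
tool_rot: [3.141, -0.0, 0.734]
force: [-1.8, -1.3, 0.4]
grip_width: 0.0002
finger_force: 0.8
```

Emit:
{"fn": "apply_moves", "kwargs": {
  "linear": [
    [0.06, 0.01, 0],
    [0.11, 0.02, 0],
    [0.17, 0.03, 0],
    [0.23, 0.03, 0],
    [0.29, 0.03, 0]
  ],
  "delta_rot": [
    [0, 0, -0.033],
    [0, 0, -0.067],
    [0, 0, -0.1],
    [0, 0, -0.134],
    [0, 0, -0.167]
  ]
}}

```text
clock: 9.52
position: [0.6416, 0.036, 0.1218]
tool_rot: [3.141, 0.0, 1.083]
force: [-1.2, -0.9, -0.4]
grip_width: 0.0001
finger_force: 0.8
```

Run:
```python
from h import *
s=monitor.observe();print(s['position'],s['tool_rot'],s['force'],s['qpos'])
grab('side','side4')
p,W=cloud('side4');x,y,z=W[...,0],W[...,1],W[...,2]
red=(p[...,0]>120)&(p[...,1]<60)&(p[...,2]<60)&(z>.1)&(z<.16)&(x>.5)&(x<.75)&(y>-.05)&(y<.15)
print('ball',red.sum(),W[red].mean(0) if red.any() else '')
```

```text
[0.6416367  0.03595643 0.12183805] [3.14123996e+00 1.91623603e-04 1.08335041e+00] [-1.22078322 -0.92525402 -0.38043353] [ 0.14465232  0.70743538 -0.45200702  1.62381299  0.37229197  0.89679512
 -0.93532614]
ball 43 [0.6459696  0.06096049 0.13580548]
```

Emit:
{"fn": "apply_moves", "kwargs": {
  "linear": [
    [0.05, 0.01, 0],
    [0.1, 0.02, 0],
    [0.15, 0.03, 0],
    [0.2, 0.03, 0],
    [0.25, 0.03, 0]
  ],
  "delta_rot": [
    [0, 0, -0.029],
    [0, 0, -0.057],
    [0, 0, -0.086],
    [0, 0, -0.115],
    [0, 0, -0.143]
  ]
}}

```text
clock: 9.98
position: [0.6561, 0.0564, 0.1218]
tool_rot: [3.141, 0.0, 1.38]
force: [-1.2, -2.6, 0.3]
grip_width: -0.0
finger_force: 0.8
```

Emit:
{"fn": "apply_moves", "kwargs": {
  "linear": [
    [0.03, 0.01, 0],
    [0.06, 0.02, 0],
    [0.1, 0.02, 0],
    [0.13, 0.03, 0],
    [0.16, 0.03, 0]
  ],
  "delta_rot": [
    [0, 0, -0.019],
    [0, 0, -0.038],
    [0, 0, -0.057],
    [0, 0, -0.076],
    [0, 0, -0.095]
  ]
}}

```text
clock: 10.4
position: [0.6621, 0.0715, 0.1218]
tool_rot: [3.141, 0.0, 1.578]
force: [0.9, -3.3, -0.5]
grip_width: -0.0
finger_force: 0.9
```

Emit:
{"fn": "apply_moves", "kwargs": {
  "linear": [
    [0.01, 0, 0],
    [0.02, 0.01, 0],
    [0.03, 0.01, 0],
    [0.05, 0.01, 0],
    [0.06, 0.01, 0]
  ],
  "delta_rot": [
    [0, 0, -0.007],
    [0, 0, -0.013],
    [0, 0, -0.02],
    [0, 0, -0.027],
    [0, 0, -0.033]
  ]
}}

```text
clock: 10.82
position: [0.6632, 0.0769, 0.1215]
tool_rot: [3.141, 0.001, 1.648]
force: [2.6, -8.4, 2.1]
grip_width: 0.0001
finger_force: 4.4
```

Emit:
{"fn": "apply_moves", "kwargs": {
  "linear": [
    [0.01, 0, 0],
    [0.015, 0, 0],
    [0.02, 0, 0],
    [0.02, 0, 0],
    [0.02, 0, 0]
  ],
  "delta_rot": [
    [0, 0, 0],
    [0, 0, 0],
    [0, 0, 0],
    [0, 0, 0],
    [0, 0, 0]
  ]
}}

```text
clock: 11.23
position: [0.6632, 0.0771, 0.1215]
tool_rot: [3.141, 0.003, 1.646]
force: [1.7, -13.5, 3.5]
grip_width: 0.0001
finger_force: 6.6
```

Emit:
{"fn": "apply_moves", "kwargs": {
  "linear": [
    [-0.1, 0, 0],
    [-0.25, 0, 0],
    [-0.4, 0, 0],
    [-0.5, 0, -0.2],
    [-0.6, 0, -0.5]
  ],
  "delta_rot": [
    [0, 0, 0],
    [0, 0, 0],
    [0, 0, 0],
    [0, 0, 0],
    [0, 0, 0]
  ]
}}

```text
clock: 11.65
position: [0.6659, 0.0174, 0.1693]
tool_rot: [-3.137, -0.0, 1.647]
force: [-0.9, -0.4, -0.3]
grip_width: -0.0002
finger_force: 0.0
```

Emit:
{"fn": "apply_moves", "kwargs": {
  "linear": [
    [-0.2, 0, -0.2],
    [-0.4, 0, -0.4],
    [-0.6, 0, -0.6],
    [-0.8, 0, -0.6],
    [-1, 0, -0.6]
  ],
  "delta_rot": [
    [0, 0, 0],
    [0, 0, 0],
    [0, 0, 0],
    [0, 0, 0],
    [0, 0, 0]
  ]
}}

```text
clock: 12.07
position: [0.6753, -0.0822, 0.2327]
tool_rot: [3.14, 0.0, 1.647]
force: [-0.2, -0.1, 0.4]
grip_width: -0.0003
finger_force: 0.0
```

Run:
```python
from h import *
s=monitor.observe();print(s['position'],s['force'])
grab('side','side5');grab('top','top5')
a=cv2.imread('pics/side5.png')[160:320,150:350];b=cv2.imread('pics/top5.png')[120:280,180:380]
cv2.imwrite('pics/c5.png',np.hstack([cv2.resize(i,None,fx=2,fy=2,interpolation=2) for i in(a,b)]))
for n in('top5','side5'):
    p,W=cloud(n);x,y,z=W[...,0],W[...,1],W[...,2]
    c,s=np.cos(.086),np.sin(.086);X=(x-.5353)*c+(y-.0908)*s;Y=-(x-.5353)*s+(y-.0908)*c
    m=(p.min(-1)>140)&(z>.09)&(z<.106)&(X>-.08)&(X<-.008)&(abs(Y)<.045)
    if m.sum()>5: print(n,'slcap',m.sum(),np.percentile(X[m],[5,50,95]))
    m=(z>.104)&(z<.115)&(X>-.03)&(X<.01)&(abs(Y)<.045)
    if m.sum()>5: print('pad',m.sum(),np.percentile(X[m],[5,50,95]),np.percentile(Y[m],[2,98]))
    red=(p[...,0]>120)&(p[...,1]<60)&(p[...,2]<60)&(z>.1)&(z<.16)&(x>.5)&(x<.75)&(y>-.05)&(y<.15)
    if red.any():
        print('ball vise',red.sum(),X[red].mean(),Y[red].mean(),'ang',np.arctan2(Y[red].mean(),X[red].mean()-.045)+np.pi/2)
```

```text
[ 0.67525567 -0.08220239  0.23268767] [-0.23200181 -0.06387553  0.43320555]
top5 slcap 58 [-0.02305813 -0.02123005 -0.01721398]
pad 148 [-0.01363295 -0.00832752 -0.00301002] [-0.02773185  0.03096212]
ball vise 51 0.1264703600813025 -0.0014335771004486643 ang 1.5532018400751455
side5 slcap 28 [-0.02454206 -0.02289477 -0.02084872]
pad 126 [-0.01460431 -0.01009277 -0.00432153] [-0.03039396  0.03103423]
ball vise 40 0.12027359194218545 0.0028577548908157034 ang 1.608743009157654
```

View pics/c5.png

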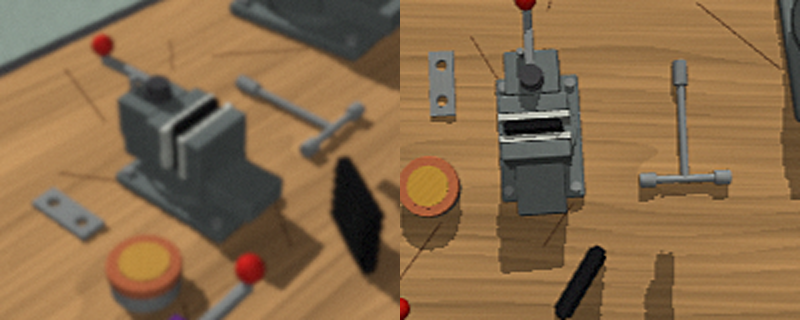

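The lever bar points along the vise's +x against its stop, with the ball at (525,3). The pad is square between the caps at (533,127), and the other things have not moved. I'm handing in.

```bash
python3 -c "
from workcell import workorder;print(workorder.job_done())"
```

```text
the job is handed in; nothing more can be done
None
```

The job is handed in at about 12 s: the pad is nipped square between both jaw caps, the lever was then pushed to its stop and locked, and the T-handle, tin and gauge lie where they were.

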